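Set the four-way jaw and the length stop of a key vise

TASK

Set the key vise up for the next batch of blanks: turn the wing handle of the four-way jaw clockwise until it clicks over its detent and comes up against its end stop. Then push the length stop along its rail towards the jaw, against its return spring, until its index blade is level with the brass rider on the scale, and only then, still holding it at the mark, squeeze its cam lever fully shut between your fingers and the thumb rest. Finish holding: keep the stop pinched at the mark between lever and thumb rest and do not let go, as I will nip up its lock screw, and leave the other things on the bench where they are.

Things in the scene. Friction and masses are not known exactly. Their poses are not given: they have to be found in the camera images.
- vise: Key vise, fixed to the bench. Grey cast base plate 150 x 366 x 16 mm (x -65 to +85, y -183 to +183 mm), origin at bench height on the vise's centre line. Its y axis runs along the slotted steel rail, from the four-way jaw (axis at y = -115) to the parked length stop (y = +120); z is up. Nothing on it is higher than 100 mm.
- wing (a point): Centre of the black wing handle on top of the four-way jaw: an upright bar 54 mm long (the point's x axis runs along it), 12 mm thick, 26 mm high (heights 73 to 99 mm above the bench, the point at 86). z is the vertical axis about which handle and jaw (two square plates 46 x 46 mm below it, top at 62 mm) turn together. Grip it across its thickness and turn.
- jaw (a joint): Angle of the four-way jaw and its wing handle, rad; grows as it turns clockwise seen from above. Left part-way at 0.27 to 0.5; a sprung detent ball resists from about 0.9 to 1.18 (at most about 0.25 N m), after which it clicks over and runs on to its stop at 1.57.
- stop (a joint): Travel of the length stop along the rail, m: 0 parked, growing as it moves towards the jaw (the vise's -y), to 0.10. A return spring pulls it back to 0 with 2 to 3 N until the lever is shut, and swinging the lever shut adds a few newtons the same way, so the finger at the lug must hold against both; the shut lever's cam locks it on the rail.
- stop_top (a point): Centre of the top of the length stop's saddle (dark red block 56 x 56 mm, top 48 mm above the bench), on the rail's centre line. Same axes as the vise; it travels with the stop. The thumb rest and the cam lever stand up from it, to 84 and 82 mm above the bench.
- thumb_rest: Steel thumb rest on the stop, an L seen from above; origin under stop_top at bench height, axes as the vise. Its plate (5 mm thick, y -16 to +28, heights 48 to 84 mm) has its outer face at x = -15 mm. A 6 mm thick lug stands 20 mm out from that plate (x -15 to -35, y -16 to -10): a finger lying against the outside of the plate pushes the lug's +y face (y = -10) to drive the stop towards the jaw.
- rest_corner (a point): Inner corner of the L of the thumb rest: on the outer face of the plate, at the lug's +y face, 66 mm above the bench; at (-15, -10) mm from the stop's centre line and middle. Axes as the vise.
- lever_grip: Black grip of the cam lever, 7 x 44 x 30 mm (heights 52 to 82 mm above the bench). Origin on the lever's vertical pivot, at (+3, -22) mm from the stop's centre; its own y axis points from the pivot along the grip, which runs from 8 to 52 mm along it, and its outer face lies at +12 mm on its x axis. Shut, the grip lies parallel to the rail and its outer face is at x = +15 mm of the stop, 30 mm from the outer face of the thumb rest; open it stands 0.65 rad out to the vise's +x.
- lever_face (a point): Middle of the outer face of the lever's grip, 67 mm above the bench, 30 mm from the pivot along the grip.
- lever (a joint): Angle of the cam lever, rad: 0 wide open, 0.65 fully shut against its stop. It stays where it is left; it takes about 2 to 5 N at the middle of the grip.
- index (a point): Outer end of the length stop's index blade (3 mm thick, 27 mm above the bench), 50 mm to the vise's +x of the rail's centre line, at the middle of the stop.
- pointer: Brass rider 24 x 12 mm clamped on the aluminium scale beside the rail, with a 4 mm wide tip towards the rail: the length mark. Origin at its middle, on top of the scale (24 mm above the bench). Axes as the vise: the index blade is level with it when both have the same position along the vise's y axis. The rider is fixed.
- padlock: Bystander: brass padlock lying flat, 65 x 44 x 20 mm.
- cylinder: Bystander: nickel lock cylinder lying down, 62 x 17 x 30 mm.
- blank: Bystander: single key blank lying flat, 75 x 24 x 4 mm.
- hammer: Bystander: hammer with a wooden handle, 260 mm.
- oil: Bystander: dark oil bottle, 52 mm across, 130 mm high.
- chip_brush: Bystander: brush with a wooden handle, 200 mm.
- blank_tray: Bystander: grey tray of key blanks, 140 x 200 x 40 mm.
- file: Bystander: flat file with a wooden handle, 235 mm.

How it is judged:
On the way, in this order (a step that is already met when the one before it is completed fails the run):
1. the four-way jaw has been turned past its click, against its stop (value of joint jaw above 1.46 rad and value of joint lever below 0.3 rad), for 0.2 s.
2. the length stop is held at the mark, its lever still open (y of index in the frame of pointer between -0.004 and 0.004 m and value of joint lever below 0.45 rad), for 0.2 s.
3. at the mark the lever has been squeezed shut against the thumb rest (y of index in the frame of pointer between -0.004 and 0.004 m and value of joint lever above 0.6 rad and contact force between the fingers and lever_grip above 2 N and contact force between the fingers and thumb_rest above 2 N), for 0.2 s.
At the end, for the whole second after the job is handed in: The jaw stands past its click (joint over 1.46 rad), the index blade is within 4 mm of the rider along the rail, the cam lever is shut (over 0.6 of 0.65 rad), and the robot's fingers still press on both the lever's grip and the thumb rest (over 2 N each) through the last second (all of step 3 and value of joint jaw above 1.46 rad); the arm keeps its last pose, push and grip.
It fails at once if the lever is shut (over 0.5 rad) while the stop is more than 7 mm off the mark (value of joint lever above 0.5 rad and not (y of index in the frame of pointer between -0.007 and 0.007 m)).
It fails at once if a thing that belongs to the rest of the bench is moved by more than 30 mm (distance of any of padlock, cylinder, blank, hammer, oil, chip_brush, blank_tray, file from where it was at the start of the episode above 0.03 m).
It also fails if it takes over 54 s, if anything falls off the work surface, if the arm or the gripper's body presses on something with over 40 N, if the wrist force passes 120 N, or if a joint passes its speed limit or range.

ROBOT

A 6-joint arm with a two-finger parallel gripper is mounted at the origin on the work surface. World frame = base frame: x ahead of the robot, y to its left, z up, the work surface at z = 0. Lengths are in m, angles in rad, forces in N, time in s.
With the tool pointing down it reaches from about 0.325 to 0.925 m from the base axis. Payload 3.1 kg.
Tool frame: the origin (TCP) lies midway between the tips of the shut fingers; the grasp point (between the pads) lies 19 mm behind it (hold_point_z is the distance from the TCP to the grasp point, in m); z points along the fingers, y is the line along which they close (so a half turn about z gives the same grasp; the last joint's range is limited). The gripper opens to 85 mm and grips with 20 to 120 N. Pads are 22 mm wide; open, the fingers measure 114 mm over their backs; the gripper's body (76 mm by 85 mm) begins 54 mm behind the grasp point. The pads swing forward as they close: fully open they stand 13 mm farther back than shut.
Start: joints at [0.99, 0.217, 1.613, -0, 1.311, -0.112], TCP at [0.282, 0.558, 0.231] pointing down, gripper open.
Joint ranges: [-2.75, 2.75], [-0.78, 2.1], [0.31, 2.55], [-1.13, 4.27], [0.13, 2.63], [-2.58, 2.58]. Speed limits (rad/s): [2.79, 2.79, 3.14, 3.14, 3.14, 3.14].

INTERFACE

Orientations are given as a rotation vector (axis times angle).
In Python, from station import * gives the robot as it stands.
- The arm moves only by the tool send_rows, never from a script. Its argument "commands" is a list of rows, each a list of 5 numbers: the shift along the world's x, y, z in cm, then the turn about the world's z in degrees, then the gripper's target within -1 to 1 (shut at 1, half-way at 0, fully open at -1). A call has 1 to 5 rows; each row shifts and turns the commanded pose from where the row before left it; what a row does not reach is not made up. A row lasts 1/10 s, in which the tool goes at most 50 mm and 8.59 degrees, less where a joint would pass 70% of its speed; a pose out of reach is approached as far as the arm can. A call with a gripper value outside its range is refused whole. The fingers move at their own pace and stop on an object; "grip_force" is the grip in N (left out, the last holds). Time passes only in rows, so rows that do not move let the fingers close. It gives the time, the measured TCP pose, the force, the opening and the grip force at its end, in the units of the state.
- observe(): the state, without advancing time (a new reading comes with each control period).
- grab_frame(name): name is "scene" or "top" or "wrist"; returns a dict with "pixels" (400x640x3 uint8, red, green, blue), "K" (3x3 intrinsics, pixels), "rvec" (rotation vector, rad) and "tvec" (3), from world to camera coordinates, as OpenCV has them; the wrist camera has in their place "tool_from_camera" (4x4, takes a point from camera to tool coordinates, whose origin is the TCP and whose axes are the flange's). Camera axes: x right, y down, z forward; pixel columns grow to the right and rows downward; lengths in m; the calibration is good to about 2 mm. A picture is of the moment at which its call begins: read the wrist's pose just before it. There is no depth.
- hand_in(): hands the job in; it is judged then, once.
The state is a dict: "time": time; "joint_positions": joint angles; "qd": joint speeds; "joint_torque": joint torques, N m; "ee_pos": TCP position; "orientation": TCP orientation; "wrist_force": force on the tool from outside, world axes, zero at the start; "ft_torque": the same for the moment, N m; "gripper_width": finger opening in m; "grasp_force": force on a finger pad.
Only numpy, scipy, OpenCV 4.12 (cv2) and the standard library are available. Lean on these libraries where they do the work, as an engineer would, in place of code of your own. Each camera call takes 0.05 s, during which the arm holds its last target. There are 200 camera calls.

## Working session

There is one attempt and no reset: what is moved stays moved. The work goes in short steps, Python scripts to look and compute and a tool call to move; the robot and the scene stay as the last step left them, time stands still between calls to the robot, and variables do not carry over. Pictures are saved under pics/ and viewed, at most 10 in all, crops included, and the job is handed in when it is done.

Besides the shell and the picture viewer there is one more tool, called after "Request:" as name([rows], argument=value, ...), one row to a line, values as JSON. send_rows: Moves the arm, as the interface text tells. Its arguments: {"type":"object","properties":{"commands":{"type":"array"},"grip_force":{"type":"number"}},"required":["commands"]}

```bash
mkdir -p pics; ls; cat > h.py <<'E'
from station import *
import cv2, numpy as np, pickle
def snap(n,tag):
    s=observe(); f=grab_frame(n); cv2.imwrite(f'pics/{tag}.png',f['pixels'][:,:,::-1]); pickle.dump((s,f),open(f'pics/{tag}.pkl','wb')); return s,f
def P(s,f):
    K=np.array(f['K'])
    if 'rvec' in f: R=cv2.Rodrigues(np.array(f['rvec'],float))[0]; t=np.array(f['tvec'],float).reshape(3)
    else:
        T=np.eye(4);T[:3,:3]=cv2.Rodrigues(np.array(s['orientation'],float))[0];T[:3,3]=s['ee_pos']
        M=np.linalg.inv(T@np.array(f['tool_from_camera'])); R=M[:3,:3];t=M[:3,3]
    return K,R,t
def load(tag): return P(*pickle.load(open(f'pics/{tag}.pkl','rb')))
def onz(tag,uv,z):
    K,R,t=load(tag); d=R.T@np.linalg.inv(K)@np.array([uv[0],uv[1],1.]); c=-R.T@t
    return c+d*(z-c[2])/d[2]
def tri(obs):
    A=[]
    for tag,uv in obs:
        K,R,t=load(tag);M=K@np.c_[R,t]
        A+= [uv[0]*M[2]-M[0],uv[1]*M[2]-M[1]]
    v=np.linalg.svd(np.array([a/np.linalg.norm(a[:3]) for a in A]))[2][-1]; return v[:3]/v[3]
def proj(tag,X):
    K,R,t=load(tag);p=(K@(R@np.atleast_2d(X).T+t[:,None])).T;return p[:,:2]/p[:,2:]
E
python3 - <<'E'
from h import *
for n in('top','scene'):
    s,f=snap(n,n+'0');K,R,t=P(s,f);print(n,K[0,0],-R.T@t)
print(s)
E
```

```text
pics
top 401.3179268715618 [ 0.42014907 -0.01818208  1.35689501]
scene 469.9511166518881 [ 1.50876157 -0.07864714  0.86549674]
{'time': 0.05, 'joint_positions': array([ 9.89787829e-01,  2.17765104e-01,  1.61492112e+00,  1.41351408e-05,
        1.31128392e+00, -1.12162618e-01]), 'qd': array([ 0.00028144, -0.00208819, -0.00197037, -0.00012181, -0.00028296,
       -0.00036054]), 'joint_torque': array([-5.18883789e-04, -3.98333466e+01, -3.05195403e+01, -1.46811517e-04,
        4.67272112e-03,  1.29979739e-06]), 'ee_pos': array([0.28192149, 0.55690157, 0.22996827]), 'orientation': array([-0.72954917, -3.05486428,  0.00350429]), 'wrist_force': array([ 0.56384995, -0.15419538,  0.23178215]), 'ft_torque': array([-0.08138578,  0.01291848,  0.04234899]), 'grasp_force': 0.0, 'gripper_width': 0.08538912218965264}
```

View pics/top0.png

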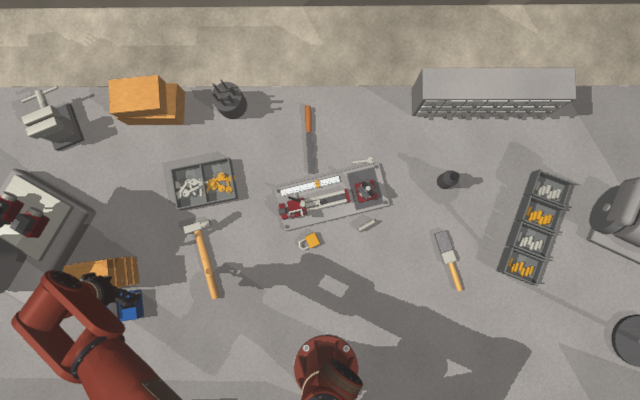

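View pics/scene0.png

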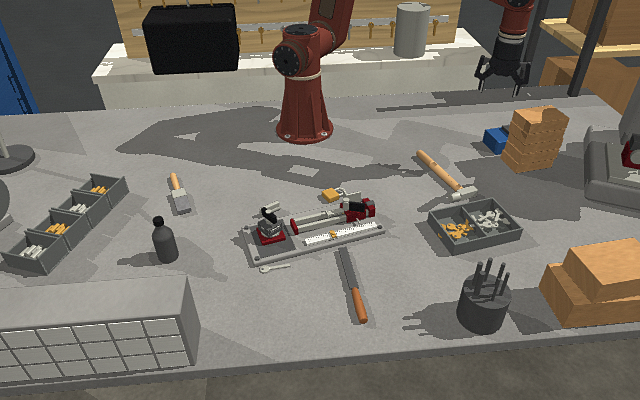

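The top view shows the vise about (330,197): jaw on the right at about (366,190), red stop on the left at about (292,207), and scale with rider on the upper side at (318,184). I'll enlarge both crops.

```bash
python3 - <<'E'
from h import *
a=cv2.imread('pics/top0.png')[150:240,262:398]; b=cv2.imread('pics/scene0.png')[188:278,236:392]
a=cv2.resize(a,None,fx=5,fy=5,interpolation=2)[:, :]; 
b=cv2.resize(b,None,fx=5,fy=5,interpolation=2)
cv2.imwrite('pics/c1.png',a)
print(onz('top0',(330,197),.03),onz('top0',(366,190),.08),onz('top0',(292,207),.06))
E
```

```text
[ 0.5537058  -0.01296073  0.03      ] [ 0.57161916 -0.12808434  0.08      ] [0.51755971 0.11012572 0.06      ]
```

View pics/c1.png

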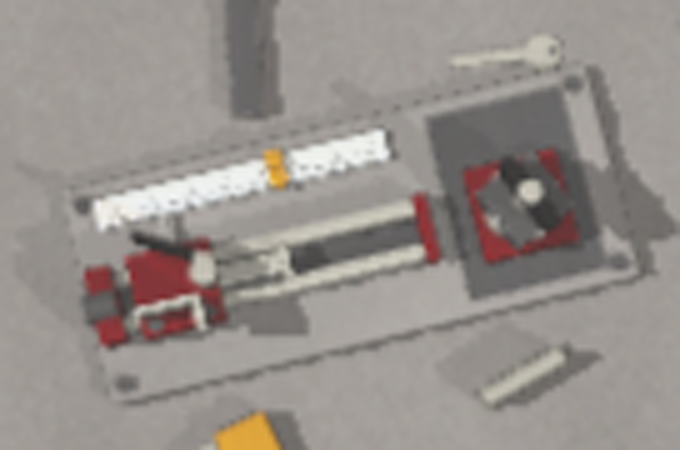

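The crop shows the plate corners at crop pixels (68,188), (595,68), (640,272) and (120,402), the wing bar running from (507,160) to (555,225), and the rider at (276,168).

```bash
python3 - <<'E'
from h import *
from scipy.optimize import least_squares
u=lambda p:(p[0]/5+262-.4,p[1]/5+150-.4)
c=[(68,188),(595,68),(640,272),(120,402)]; L=np.array([(85,183),(85,-183),(-65,-183),(-65,183)])/1e3
W=np.array([onz('top0',u(p),.016)[:2] for p in c])
r=lambda q:((np.c_[np.cos(q[2])*L[:,0]-np.sin(q[2])*L[:,1],np.sin(q[2])*L[:,0]+np.cos(q[2])*L[:,1]]+q[:2])-W).ravel()
q=least_squares(r,[.55,0,0]).x; print(q,np.degrees(q[2]),r(q)*1e3)
a,b=onz('top0',u((507,160)),.099),onz('top0',u((555,225)),.099);print(a,b,np.linalg.norm(a-b),(a+b)/2,np.degrees(np.arctan2(*(a-b)[1::-1])))
Rz=cv2.Rodrigues(np.array([0,0,q[2]]))[0]
for n,v in dict(jaw=(0,-.115),stop=(0,.12)).items(): print(n,(Rz@np.array([*v,0]))[:2]+q[:2])
ri=onz('top0',u((276,168)),.03);print('rider',ri,(Rz.T@(ri-[*q[:2],0]))*1e3)
E
```

```text
[ 0.54883239 -0.02438647  0.23830949] 13.654128191999026 [ 0.61249896  1.30916145  4.20304312  0.94692363 -3.54594466 -5.48452281
 -1.26959742  3.22843772]
[ 0.5960106  -0.11710749  0.099     ] [ 0.55488233 -0.1470953   0.099     ] 0.050899939346713906 [ 0.57544647 -0.13210139  0.099     ] 36.09686799296773
jaw [ 0.57597931 -0.13613638]
stop [0.52050516 0.09222215]
rider [0.59979141 0.03126986 0.03      ] [62.65708698 42.053989   30.        ]
```

Request:
send_rows([
  [1.8,-3.9,1,4,-1],
  [1.8,-3.9,1,4,-1],
  [1.8,-3.9,1,4,-1],
  [1.8,-3.9,1,4,-1],
  [1.8,-3.9,1,4,-1],
], grip_force=60)

```text
time: 0.6
ee_pos: [0.3724, 0.3608, 0.2811]
orientation: [-0.183, -3.136, 0.001]
wrist_force: [0.8, -0.5, 0.1]
gripper_width: 0.0853
grasp_force: 0.0
```

Request:
send_rows([
  [1.8,-3.9,1,4,-1],
  [1.8,-3.9,1,4,-1],
  [1.8,-3.9,1,4,-1],
  [1.8,-3.9,1,4,-1],
  [1.8,-3.9,1,4,-1],
])

```text
time: 1.1
ee_pos: [0.4624, 0.1659, 0.3312]
orientation: [0.364, -3.12, -0.0]
wrist_force: [0.0, 0.4, -0.1]
gripper_width: 0.0855
grasp_force: 0.0
```

Request:
send_rows([
  [1.8,-3.9,0,4,-1],
  [1.8,-3.9,0,4,-1],
  [1.8,-3.9,0,4,-1],
  [1.8,-3.9,0,4,-1],
  [0,0,0,0,-1],
])

```text
time: 1.6
ee_pos: [0.5355, 0.0071, 0.3304]
orientation: [0.782, -3.041, 0.003]
wrist_force: [0.5, 0.9, -0.3]
gripper_width: 0.0851
grasp_force: 0.0
```

```bash
python3 - <<'E'
from h import *
s,f=snap('wrist','w1');print(s['time'],s['ee_pos'],s['orientation'],f['tool_from_camera'],f['K'][0])
E
```

```text
1.6 [0.53549273 0.00706764 0.33036802] [ 7.82242642e-01 -3.04133832e+00  2.98753624e-03] [[ 2.50213660e-04 -9.53442460e-01 -3.01574888e-01  7.65539193e-02]
 [ 9.99999669e-01  4.94604598e-06  8.14052550e-04  6.16429592e-04]
 [-7.74660662e-04 -3.01574992e-01  9.53442145e-01 -1.42484886e-01]
 [ 0.00000000e+00  0.00000000e+00  0.00000000e+00  1.00000000e+00]] [306.91122584   0.         319.6377986 ]
```

View pics/w1.png

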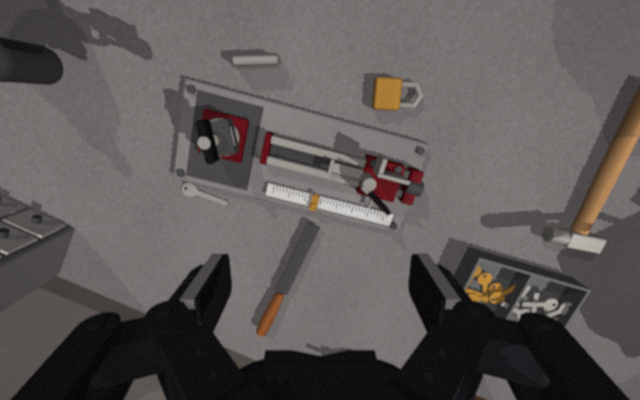

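The wrist view shows the whole vise: wing near (206,141), stop at about (388,180), rider at (314,202). Enlarging.

```bash
python3 - <<'E'
from h import *
a=cv2.imread('pics/w1.png')[70:235,170:435]
cv2.imwrite('pics/c2.png',cv2.resize(a,None,fx=3,fy=3,interpolation=2))
E
```

```text
(no output)
```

View pics/c2.png

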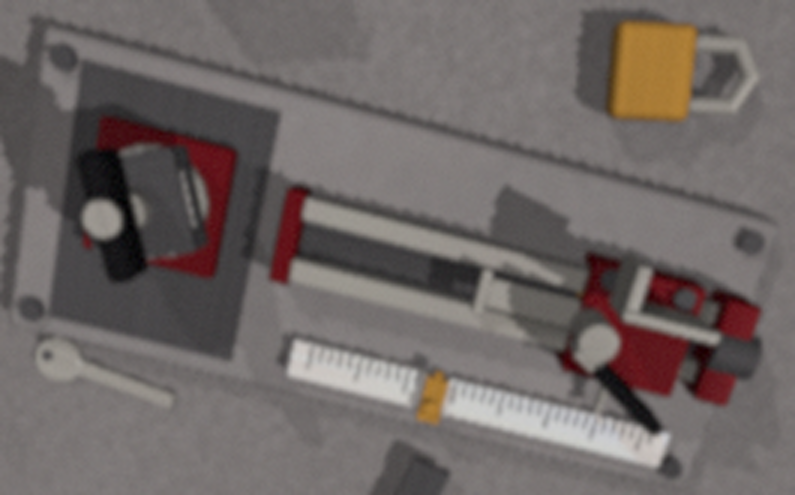

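```bash
cat > fit.py <<'E'
from h import *
from scipy.optimize import least_squares
u=lambda p:(p[0]/5+262-.4,p[1]/5+150-.4)
w=lambda p:(p[0]/3+170-.33,p[1]/3+70-.33)
pairs=dict(disc=((530,190),(102,218)),pivot=((203,268),(600,343)),rider=((276,168),(431,398)),s1=((618,262),(62,57)),s2=((126,382),(748,240)),s3=((84,205),(670,466)),s4=((574,84),(30,307)))
L=np.array([(85,183,16),(85,-183,16),(-65,-183,16),(-65,183,16)])/1e3
ct=[(68,188),(595,68),(640,272),(120,402)];cw=[(685,478),(15,320),(45,25),(775,220)]
def r(q):
    X=L@cv2.Rodrigues(np.array([0,0,q[2]]))[0].T+[q[0],q[1],0]
    return np.r_[(proj('top0',X)-[u(p) for p in ct]).ravel(),(proj('w1',X)-[w(p) for p in cw]).ravel()]
q=least_squares(r,[.55,-.02,.23]).x
if __name__=='__main__':
    print(q,np.degrees(q[2]),r(q).round(1))
    Rz=cv2.Rodrigues(np.array([0,0,q[2]]))[0]
    for n,(a,b) in pairs.items():
        X=tri([('top0',u(a)),('w1',w(b))]);print(n,X.round(4),'vise',((X-[q[0],q[1],0])@Rz*1e3).round(1))
    a,b=onz('w1',w((98,152)),.099),onz('w1',w((126,278)),.099);print(a,b,np.linalg.norm(a-b),(a+b)/2,np.degrees(np.arctan2(*(a-b)[1::-1])))
E
python3 fit.py
```

```text
[ 0.54758161 -0.01900165  0.25344476] 14.521314961233312 [-2.2  1.1 -2.5 -1.6  0.1  0.6 -2.1  1.5  0.2  3.4 -3.8  1.4 -2.2 -2.2
  2.9 -1.3]
disc [ 0.5784 -0.1314  0.093 ] vise [   1.6 -116.6   93. ]
pivot [0.5264 0.0749 0.094 ] vise [ 3.  96.2 94. ]
rider [0.5982 0.0312 0.0402] vise [61.6 35.9 40.2]
s1 [ 0.5402 -0.1974  0.0142] vise [ -51.9 -170.9   14.2]
s2 [0.457  0.1302 0.024 ] vise [-50.3 167.1  24. ]
s3 [0.5744 0.1596 0.0288] vise [ 70.7 166.1  28.8]
s4 [ 0.6607 -0.168   0.0142] vise [  72.1 -172.6   14.2]
[ 0.55404654 -0.14057741  0.099     ] [ 0.59530163 -0.11128081  0.099     ] 0.05059913831672956 [ 0.57467408 -0.12592911  0.099     ] -144.62018085717236
```

Request:
send_rows([
  [1.4,-4.6,-1,2.3,-1],
  [1.4,-4.6,-1,2.4,-1],
  [1.4,-4.6,-2,2.3,-1],
  [0,0,-4.5,0,-1],
  [0,0,-4.5,0,-1],
])

```text
time: 2.15
ee_pos: [0.5767, -0.125, 0.2018]
orientation: [-0.971, 2.985, -0.002]
wrist_force: [-0.4, -0.2, -0.1]
gripper_width: 0.0851
grasp_force: 0.0
```

Request:
send_rows([
  [0,0,-4.5,0,-1],
  [0,0,-4.5,0,-1],
  [0,0,-2,0,-1],
  [0,0,0,0,-1],
])

```text
time: 2.55
ee_pos: [0.5715, -0.1218, 0.087]
orientation: [0.973, -2.978, -0.011]
wrist_force: [-0.7, 0.1, -0.3]
gripper_width: 0.0854
grasp_force: 0.0
```

```bash
python3 - <<'E'
from h import *
s,f=snap('wrist','w2');print(s['time'],s['ee_pos'],s['orientation'],s['joint_positions'],s['wrist_force'])
E
```

```text
2.55 [ 0.57149557 -0.12176357  0.08703032] [ 0.97301048 -2.9782909  -0.01074208] [-3.30236408e-01  3.01039492e-01  1.80428698e+00  5.03632619e-04
  1.04707785e+00 -2.53282613e+00] [-0.6599713   0.10498686 -0.25915128]
```

View pics/w2.png

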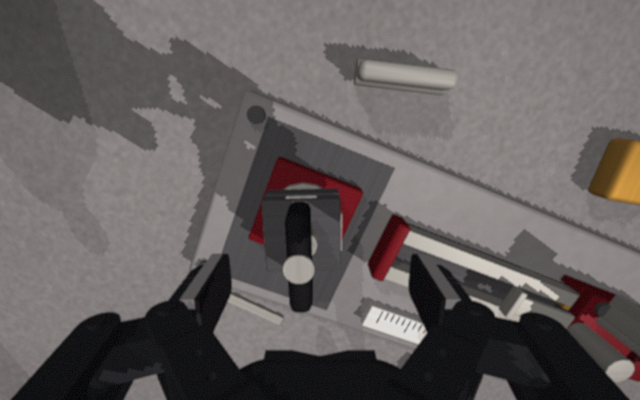

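The wrist view shows the wing upright at column 298 between the fingers, so the angle is right. The last joint is close to its limit, though, so I'll go up and take the half-turned grasp instead.

Request:
send_rows([
  [0,0,4,0,-1],
  [0,0,2,-8.5,-1],
  [0,0,0,-8.5,-1],
  [0,0,0,-8.5,-1],
  [0,0,0,-8.5,-1],
])

```text
time: 3.1
ee_pos: [0.5779, -0.1244, 0.156]
orientation: [-0.05, 3.135, -0.003]
wrist_force: [0.6, -0.4, -0.2]
gripper_width: 0.0858
grasp_force: 0.0
```

Request:
send_rows([
  [0,0,0,-8.5,-1],
  [0,0,0,-8.5,-1],
  [0,0,0,-8.5,-1],
  [0,0,0,-8.5,-1],
  [0,0,0,-8.5,-1],
])

```text
time: 3.6
ee_pos: [0.5777, -0.1244, 0.1556]
orientation: [1.09, 2.941, 0.001]
wrist_force: [0.2, 0.6, 0.1]
gripper_width: 0.0857
grasp_force: 0.0
```

Request:
send_rows([
  [0,0,0,-8.5,-1],
  [0,0,0,-8.5,-1],
  [0,0,0,-8.5,-1],
  [0,0,0,-8.5,-1],
  [0,0,0,-8.5,-1],
])

```text
time: 4.1
ee_pos: [0.5777, -0.1244, 0.1556]
orientation: [2.082, 2.346, 0.004]
wrist_force: [-0.5, 0.2, -0.2]
gripper_width: 0.0854
grasp_force: 0.0
```

Request:
send_rows([
  [0,0,0,-8.5,-1],
  [0,0,0,-8.5,-1],
  [0,0,0,-8.5,-1],
  [0,0,0,-8.5,-1],
  [0,0,0,-8.5,-1],
])

```text
time: 4.6
ee_pos: [0.5777, -0.1244, 0.1555]
orientation: [2.792, 1.432, 0.006]
wrist_force: [-0.8, 0.3, -0.4]
gripper_width: 0.0853
grasp_force: 0.0
```

Request:
send_rows([
  [0,0,0,-8.5,-1],
  [0,0,0,-1.5,-1],
  [0,0,0,0,-1],
])

```text
time: 4.9
ee_pos: [0.577, -0.1245, 0.1543]
orientation: [2.903, 1.196, 0.004]
wrist_force: [-0.4, -0.2, 0.4]
gripper_width: 0.0851
grasp_force: 0.0
```

```bash
python3 - <<'E'
from h import *
s=observe();print(s)
X=np.array([[.577,-.131,.099]])
print(proj('w2',X),onz('w2',(298,209),.099),onz('w2',(299,305),.099),onz('w2',(299,268),.099))
E
```

```text
{'time': 4.9, 'joint_positions': array([-3.31424112e-01,  2.18339366e-01,  1.76388007e+00,  1.25206751e-04,
        1.15582750e+00,  4.57518225e-01]), 'qd': array([-0.0048737 ,  0.00843793,  0.00904316, -0.00188197, -0.00268854,
       -0.01793874]), 'joint_torque': array([ 8.15183914e-03, -3.76333916e+01, -2.83021384e+01,  1.98882437e-03,
       -8.55249062e-03,  1.19551364e-01]), 'ee_pos': array([ 0.57702614, -0.12449887,  0.15430299]), 'orientation': array([2.90251856, 1.19615561, 0.00429461]), 'wrist_force': array([-0.35949458, -0.20788068,  0.39002222]), 'ft_torque': array([0.03306913, 0.02428632, 0.03717988]), 'grasp_force': 0.0, 'gripper_width': 0.08507306590349811}
[[296.17466775 265.88831706]] [ 0.55283929 -0.14685172  0.099     ] [ 0.59422035 -0.11726379  0.099     ] [ 0.57714058 -0.12924858  0.099     ]
```

Request:
send_rows([
  [-0.1,-0.6,0,-5,-1],
  [0,0,-2,-4.5,-1],
  [0,0,-3.2,0,-1],
  [0,0,-3.2,0,-1],
  [0,0,0,0,-1],
])

```text
time: 5.4
ee_pos: [0.5708, -0.129, 0.0638]
orientation: [-2.988, -0.95, 0.012]
wrist_force: [-0.4, -0.4, -0.1]
gripper_width: 0.0857
grasp_force: 0.0
```

Request:
send_rows([
  [0,0,0,0,1],
  [0,0,0,0,1],
  [0,0,0,0,1],
  [0,0,0,0,1],
  [0,0,0,0,1],
])

```text
time: 5.9
ee_pos: [0.5761, -0.1313, 0.0698]
orientation: [2.992, 0.948, 0.004]
wrist_force: [-1.7, 0.4, 2.6]
gripper_width: 0.0137
grasp_force: 58.4
```

Request:
send_rows([
  [0,0,0,-6,1],
  [0,0,0,-6,1],
  [0,0,0,-6,1],
  [0,0,0,-6,1],
  [0,0,0,-6,1],
])

```text
time: 6.4
ee_pos: [0.5758, -0.1305, 0.0698]
orientation: [3.139, 0.135, 0.003]
wrist_force: [-1.2, 0.9, 5.4]
gripper_width: 0.0136
grasp_force: 58.6
```

Request:
send_rows([
  [0,0,0,-6,1],
  [0,0,0,-6,1],
  [0,0,0,-6,1],
  [0,0,0,-6,1],
  [0,0,0,-6,1],
])

```text
time: 6.9
ee_pos: [0.5759, -0.1296, 0.0698]
orientation: [-3.065, 0.682, -0.003]
wrist_force: [0.1, 3.5, 4.4]
gripper_width: 0.0134
grasp_force: 58.9
```

```bash
python3 - <<'E'
from h import *
s=observe();r=s['orientation'];print(s['ft_torque'],s['wrist_force'],2*np.degrees(np.arctan2(r[1],r[0]))-90,s['gripper_width'],s['ee_pos'])
E
```

```text
[0.57468224 0.07674602 0.0607992 ] [0.11684931 3.54421239 4.40871875] 244.8917785338882 0.013374474339174672 [ 0.57589214 -0.12961506  0.06979561]
```

Request:
send_rows([
  [0,0,0,-4,1],
  [0,0,0,-4,1],
  [0,0,0,0,1],
])

```text
time: 7.2
ee_pos: [0.576, -0.1294, 0.0698]
orientation: [-3.01, 0.89, -0.003]
wrist_force: [0.7, 4.6, 5.1]
gripper_width: 0.0134
grasp_force: 58.8
```

```bash
cat > st.py <<'E'
from h import *
s=observe();r=s['orientation'];print(s['time'],s['ft_torque'].round(2),s['wrist_force'].round(1),'yaw',round(2*np.degrees(np.arctan2(r[1],r[0]))-90,1),s['gripper_width'],s['grasp_force'],s['ee_pos'].round(4),s['joint_positions'].round(2))
E
python3 st.py
```

```text
7.2 [ 0.61 -0.01  0.06] [0.7 4.6 5.1] yaw 237.1 0.013356768315866763 58.82841467857361 [ 0.576  -0.1294  0.0698] [-0.34  0.33  1.81  0.    1.01  1.8 ]
```

Request:
send_rows([
  [0,0,0,-3,1],
  [0,0,0,-3,1],
  [0,0,0,0,1],
])

```text
time: 7.5
ee_pos: [0.5761, -0.1294, 0.0698]
orientation: [-2.963, 1.039, -0.003]
wrist_force: [0.4, 5.0, 5.9]
gripper_width: 0.0135
grasp_force: 73.5
```

```bash
python3 st.py
```

```text
7.5 [ 0.97 -0.03  1.12] [0.4 5.  5.9] yaw 231.4 0.013493149774956258 73.54556707665324 [ 0.5761 -0.1294  0.0698] [-0.34  0.33  1.81  0.    1.    1.9 ]
```

The jaw is on its stop: 1.1 N m of torque after about 74° of turning. I'll release it, rise and go above the length stop.

Request:
send_rows([
  [0,0,0,0,1],
  [0,0,0,0,-0.6],
  [0,0,0,0,-0.6],
  [0,0,0,0,-0.6],
  [0,0,0,0,-0.6],
])

```text
time: 8.0
ee_pos: [0.5745, -0.1309, 0.0678]
orientation: [2.962, -1.046, -0.001]
wrist_force: [0.5, -0.7, -0.7]
gripper_width: 0.068
grasp_force: 0.0
```

Request:
send_rows([
  [0,0,2,0,-0.6],
  [0,0,4,0,-0.7],
  [0,0,4,0,-0.74],
  [-0.3,1.4,0,8.5,-0.74],
  [-0.3,1.4,0,8.5,-0.74],
])

```text
time: 8.5
ee_pos: [0.5703, -0.1034, 0.1706]
orientation: [3.085, -0.588, 0.007]
wrist_force: [0.2, 0.5, -0.1]
gripper_width: 0.0743
grasp_force: 0.0
```

Request:
send_rows([
  [-0.3,1.5,0,8.5,-0.74],
  [-0.3,1.5,0,8.5,-0.74],
  [-0.3,1.5,0,8.5,-0.74],
  [-0.3,1.5,0,8.5,-0.74],
  [-0.3,1.5,0,8.5,-0.74],
])

```text
time: 9.0
ee_pos: [0.5535, -0.0273, 0.1679]
orientation: [3.089, 0.571, -0.0]
wrist_force: [0.8, 0.2, 0.4]
gripper_width: 0.0742
grasp_force: 0.0
```

Request:
send_rows([
  [-0.3,1.5,0,8.5,-0.74],
  [-0.3,1.5,0,8.5,-0.74],
  [-0.3,1.5,0,8.5,-0.74],
  [-0.3,1.5,0,8.5,-0.74],
  [-0.3,1.5,0,8.5,-0.74],
])

```text
time: 9.5
ee_pos: [0.5386, 0.0477, 0.1679]
orientation: [2.672, 1.652, -0.0]
wrist_force: [0.2, -0.0, -0.5]
gripper_width: 0.0741
grasp_force: 0.0
```

Request:
send_rows([
  [-0.2,1.5,0,8.5,-0.74],
  [-0.2,1.5,0,8.5,-0.74],
  [0,1.5,0,8.5,-0.74],
  [0,1.5,0,6.7,-0.74],
  [0,0,0,0,-0.74],
])

```text
time: 10.0
ee_pos: [0.5346, 0.1085, 0.1679]
orientation: [-2.114, -2.324, -0.0]
wrist_force: [0.3, -0.1, -0.5]
gripper_width: 0.0744
grasp_force: 0.0
```

```bash
python3 - <<'E'
import st
from h import *
snap('wrist','w3'); snap('top','top3')
E
```

```text
10.0 [ 0.   -0.   -0.04] [ 0.3 -0.1 -0.5] yaw -354.6 0.07435127043042902 0.0 [0.5346 0.1085 0.1679] [ 0.07  0.11  1.86  0.    1.17 -0.02]
```

View pics/w3.png

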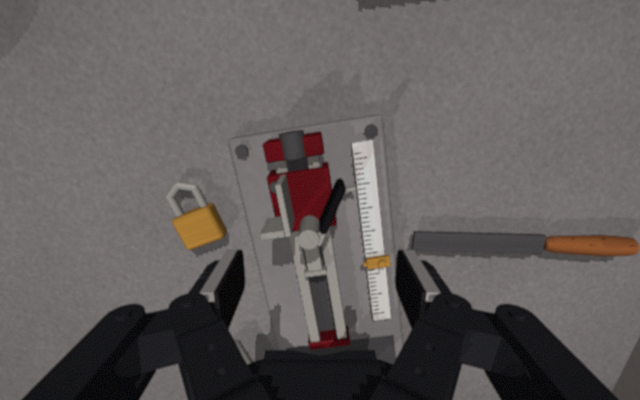

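The view shows the stop ahead of the fingers with its thumb-rest plate at about (283,205), lug at (272,234), lever from (322,212) to (340,187) and rider at (376,262). I'll enlarge it for precise pixels.

```bash
python3 - <<'E'
from h import *
a=cv2.imread('pics/w3.png')[120:285,225:405]
cv2.imwrite('pics/c3.png',cv2.resize(a,None,fx=3.6,fy=3.6,interpolation=2))
E
```

```text
(no output)
```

View pics/c3.png

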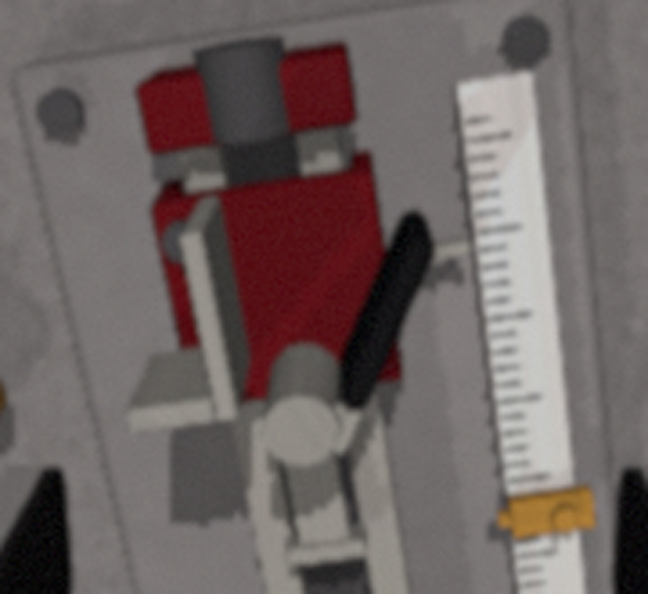

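```bash
python3 - <<'E'
from fit import *
c=lambda p:(p[0]/3.6+225-.36,p[1]/3.6+120-.36)
Rz=cv2.Rodrigues(np.array([0,0,q[2]]))[0]
V=lambda X:((X-[q[0],q[1],0])@Rz*1e3).round(1)
for n,p,z in [('corner',(212,400),.084),('lugend',(131,408),.084),('plateend',(183,238),.084),('idx tip',(472,243),.0285),('rider',(550,512),.034),('riderTip',(500,518),.03),('s+y-x',(62,112),.017),('s+y+x',(526,42),.017),('plTL',(15,70),.016),('levtip',(418,215),.082)]:
    X=onz('w3',c(p),z);print(n,X.round(4),V(X))
print('pivot',V(tri([('w1',w((600,343))),('w3',c((302,432)))])))
print('rider',V(tri([('w1',w((431,398))),('w3',c((550,512)))])),'s2',V(tri([('w1',w((748,240))),('w3',c((62,112)))])),V(tri([('w1',w((670,466))),('w3',c((526,42)))])))
E
```

```text
corner [0.5081 0.0849 0.084 ] [-12.2 110.5  84. ]
lugend [0.4902 0.0812 0.084 ] [-30.4 111.4  84. ]
plateend [0.4997 0.1216 0.084 ] [-11.1 148.1  84. ]
idx tip [0.5691 0.1116 0.0285] [ 53.6 121.   28.5]
rider [0.6002 0.0374 0.034 ] [65.1 41.4 34. ]
riderTip [0.5874 0.032  0.03  ] [51.3 39.4 30. ]
s+y-x [0.4577 0.134  0.017 ] [-48.7 170.7  17. ]
s+y+x [0.5777 0.1638 0.017 ] [ 75.  169.4  17. ]
plTL [0.4449 0.1438 0.016 ] [-58.6 183.3  16. ]
levtip [0.549  0.1308 0.082 ] [ 38.9 144.7  82. ]
pivot [ 5.4 99.1 82.1]
rider [66.  37.  26.5] s2 [-49.4 170.4  14.4] [ 74.4 169.8  18.5]
```

Request:
send_rows([
  [0,0,0,4.3,-0.74],
  [0,0,-3,4.3,-0.74],
  [0,0,-4,0,-0.74],
  [0,0,-2,0,-0.74],
  [0,0,0,0,-0.74],
])

```text
time: 10.6
ee_pos: [0.5312, 0.1061, 0.0741]
orientation: [-1.935, -2.467, 0.01]
wrist_force: [0.5, -0.9, 0.2]
gripper_width: 0.0743
grasp_force: 0.0
```

Request:
send_rows([
  [0,0,-1.1,0,-0.74],
  [0,0,-1.1,0,-0.74],
  [0,0,0,0,-0.74],
  [0,0,0,0,-0.74],
])

```text
time: 11.0
ee_pos: [0.5352, 0.1074, 0.0565]
orientation: [1.935, 2.474, 0.001]
wrist_force: [-0.7, 0.2, 0.1]
gripper_width: 0.0742
grasp_force: 0.0
```

```bash
python3 - <<'E'
import st
from h import *
snap('wrist','w4')
E
```

```text
11.0 [-0.06 -0.01 -0.01] [-0.7  0.2  0.1] yaw 13.9 0.07421592485098485 0.0 [0.5352 0.1074 0.0565] [ 0.07  0.27  1.92 -0.    0.96 -0.17]
```

View pics/w4.png

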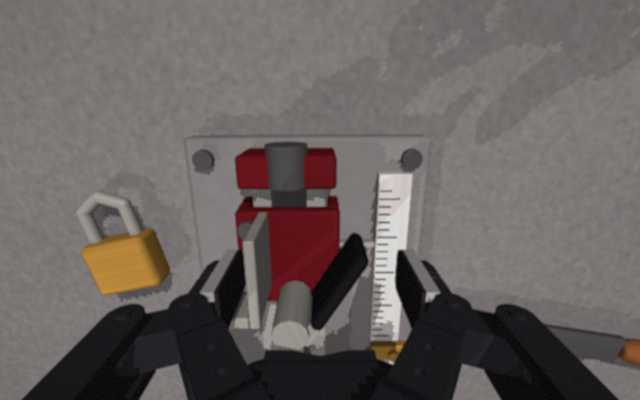

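Request:
send_rows([
  [0.12,-0.49,0,0,-0.74],
  [0.12,-0.49,0,0,-0.74],
  [0.24,-0.97,0,0,-0.74],
  [0.24,-0.97,0,0,-0.74],
  [0.24,-0.97,0,0,-0.74],
])

```text
time: 11.55
ee_pos: [0.5453, 0.0678, 0.0567]
orientation: [1.936, 2.474, 0.002]
wrist_force: [0.4, 2.5, 2.6]
gripper_width: 0.0744
grasp_force: 1.7
```

```bash
python3 st.py
```

```text
11.55 [ 0.49 -0.04 -0.1 ] [0.4 2.5 2.6] yaw 13.9 0.07437818311191478 1.7226826027035713 [0.5453 0.0678 0.0567] [-0.    0.27  1.91  0.    0.96 -0.25]
```

Request:
send_rows([
  [0.24,-0.97,0,0,-0.74],
  [0.24,-0.97,0,0,-0.74],
  [0.24,-0.97,0,0,-0.74],
  [0,0,0,0,-0.74],
])

```text
time: 11.95
ee_pos: [0.5519, 0.0377, 0.056]
orientation: [1.936, 2.473, -0.001]
wrist_force: [1.2, 2.6, 0.9]
gripper_width: 0.0744
grasp_force: 1.1
```

```bash
python3 - <<'E'
import st
from h import *
snap('wrist','w5'); snap('top','top5'); snap('scene','sc5')
a=cv2.resize(cv2.imread('pics/top5.png')[155:230,268:368],None,fx=4,fy=4,interpolation=2)
b=cv2.resize(cv2.imread('pics/sc5.png')[195:260,290:390],None,fx=4,fy=4,interpolation=2)
c=cv2.imread('pics/w5.png')[130:,100:540]
m=np.zeros((580,800,3),np.uint8);m[:300,:400]=a;m[:260,400:]=b;m[310:580,:440]=c
cv2.imwrite('pics/m5.png',m)
E
```

```text
11.95 [ 0.31 -0.06 -0.14] [1.2 2.6 0.9] yaw 13.9 0.0744045223936726 1.0884109139442444 [0.5519 0.0377 0.056 ] [-0.06  0.28  1.9  -0.    0.96 -0.3 ]
```

View pics/m5.png

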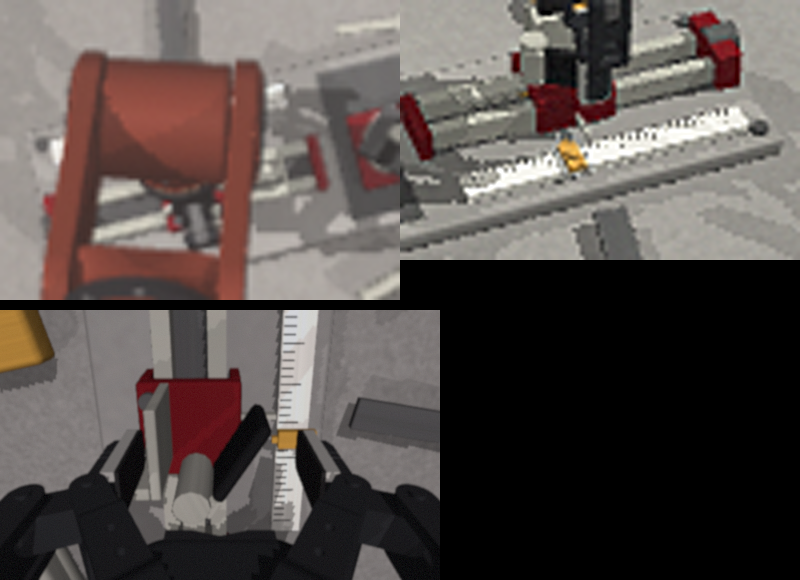

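The montage shows the stop travelling with the finger: lever still open, rider at about (385,258) in the wrist image, blade still several mm short of it. My picture views are used up, so I'll measure the rest numerically.

```bash
python3 - <<'E'
from fit import *
S0=np.array([.5202,.0982]);ye=np.radians(13.9);ex=np.array([np.cos(ye),np.sin(ye)]);ey=np.array([-ex[1],ex[0]])
def org(tag):
    im=cv2.imread(f'pics/{tag}.png');h=cv2.cvtColor(im,cv2.COLOR_BGR2HSV)
    m=cv2.inRange(h,(12,140,120),(30,255,255));m=cv2.morphologyEx(m,cv2.MORPH_OPEN,np.ones((2,2),np.uint8))
    n,l,s,c=cv2.connectedComponentsWithStats(m)
    return [(s[i].tolist(),c[i].round(1).tolist()) for i in range(1,n) if s[i,4]>8]
S=S0-ey*.0674
F=lambda x,y,z,S=S:np.array([*(S+ex*x+ey*y),z])
R0=S0-ey*.08
for t in('sc5','w5','w3','scene0'):
    print(t,'idx',proj(t,[F(.05,0,.0285)]).round(1),'rider pred',proj(t,[F(.062,0,.034,R0)]).round(1))
    p=proj(t,[F(.062,0,.034,R0)])[0]
    print([o for o in org(t) if np.hypot(*(np.array(o[1])-p))<40])
g=cv2.cvtColor(cv2.imread('pics/w5.png'),cv2.COLOR_BGR2GRAY)
print('w5 r218-268 c358-396');print('\n'.join(f'{r} '+' '.join(map(str,g[r,358:396])) for r in range(218,270,1)))
E
```

```text
sc5 idx [[336.3 228.5]] rider pred [[333.4 230.9]]
[([331, 232, 6, 7, 23], [333.5, 234.7])]
w5 idx [[374.7 237.9]] rider pred [[395.1 261. ]]
[([373, 251, 25, 19, 355], [386.4, 260.1])]
w3 idx [[362.7 251.5]] rider pred [[376.5 263.6]]
[([365, 257, 26, 13, 243], [378.0, 262.9])]
scene0 idx [[336.3 228.5]] rider pred [[333.4 230.9]]
[([323, 189, 17, 14, 147], [331.8, 195.1]), ([331, 232, 6, 6, 21], [333.4, 234.3])]
w5 r218-268 c358-396
218 119 120 118 118 119 122 120 119 122 120 118 120 119 118 118 115 108 87 74 84 129 170 186 190 194 197 200 200 199 199 201 199 201 205 210 209 211 211
219 118 118 119 119 119 119 119 118 118 119 120 121 120 120 118 116 105 83 69 93 140 169 166 155 160 163 165 164 165 162 162 163 168 185 202 209 210 210
220 119 120 119 120 117 119 120 118 119 118 118 119 117 118 118 113 95 77 67 94 146 170 155 138 143 148 149 152 149 150 150 150 159 181 202 209 210 211
221 118 120 120 118 120 120 120 119 119 119 119 118 120 120 119 112 89 77 68 93 146 181 178 174 182 184 183 184 182 183 183 182 187 199 208 211 209 211
222 119 119 119 120 120 120 120 119 119 120 117 119
[... 6035 characters left out ...]
0 141 138 119
265 20 23 20 22 37 57 74 85 84 85 87 85 87 87 86 83 84 87 86 89 111 133 140 139 138 139 140 139 139 139 139 140 138 137 140 141 135 108
266 22 18 17 37 60 75 83 87 86 86 88 85 86 86 86 84 83 95 100 98 114 132 138 139 137 138 137 139 138 138 138 139 138 139 137 138 131 98
267 24 16 31 66 88 91 88 86 86 86 85 85 86 86 87 81 84 98 112 111 119 131 134 133 133 134 136 137 138 137 138 138 136 136 137 139 128 96
268 16 22 48 87 108 103 94 92 86 85 83 87 85 86 84 83 86 101 120 123 120 122 121 120 122 124 127 128 131 128 135 136 132 133 133 135 125 89
269 21 39 75 105 120 118 112 106 99 95 92 94 91 84 85 82 85 102 116 114 100 96 95 92 94 99 106 111 110 116 136 146 143 138 135 134 125 91
```

```bash
python3 - <<'E'
from fit import *
ye=np.radians(13.9);ey=np.array([-np.sin(ye),np.cos(ye)])
Y=lambda p,z:onz('w5',p,z)[:2]@ey*1e3
for z in(.027,.0285,.03): print('blade front/back/mid',z,[round(Y((371,r),z),1) for r in(239.3,234,236.8)])
for z in(.026,.028,.03,.032,.034): print('tip',z,[round(Y((374,r),z),1) for r in(262.8,256.3,259.7)],'body',[round(Y((385,r),z),1) for r in (269,252,260.5)])
E
```

```text
blade front/back/mid 0.027 [np.float64(-98.7), np.float64(-95.1), np.float64(-97.0)]
blade front/back/mid 0.0285 [np.float64(-98.0), np.float64(-94.5), np.float64(-96.3)]
blade front/back/mid 0.03 [np.float64(-97.3), np.float64(-93.8), np.float64(-95.6)]
tip 0.026 [np.float64(-115.4), np.float64(-110.8), np.float64(-113.2)] body [np.float64(-119.8), np.float64(-107.8), np.float64(-113.8)]
tip 0.028 [np.float64(-114.3), np.float64(-109.7), np.float64(-112.1)] body [np.float64(-118.7), np.float64(-106.8), np.float64(-112.7)]
tip 0.03 [np.float64(-113.1), np.float64(-108.7), np.float64(-111.0)] body [np.float64(-117.5), np.float64(-105.7), np.float64(-111.6)]
tip 0.032 [np.float64(-112.0), np.float64(-107.6), np.float64(-109.9)] body [np.float64(-116.3), np.float64(-104.7), np.float64(-110.4)]
tip 0.034 [np.float64(-110.9), np.float64(-106.5), np.float64(-108.8)] body [np.float64(-115.1), np.float64(-103.7), np.float64(-109.3)]
```

Request:
send_rows([
  [0.12,-0.49,0,0,-0.74],
  [0.12,-0.49,0,0,-0.74],
  [0.12,-0.49,0,0,-0.74],
  [0,0,0,0,-0.74],
  [0,0,0,0,-0.74],
])

```text
time: 12.6
ee_pos: [0.5549, 0.0244, 0.0557]
orientation: [-1.935, -2.474, 0.001]
wrist_force: [-0.3, 2.9, -0.8]
gripper_width: 0.0743
grasp_force: 1.2
```

```bash
python3 - <<'E'
import st
from h import *
snap('wrist','w6')
X=onz('w5',(371,236.8),.0285)
g=cv2.cvtColor(cv2.imread('pics/w6.png'),cv2.COLOR_BGR2GRAY)
print('rows 222-252 c362-392');print('\n'.join(f'{r} '+' '.join(map(str,g[r,362:392:2])) for r in range(222,254)))
E
```

```text
12.6 [ 0.38 -0.03 -0.12] [-0.3  2.9 -0.8] yaw -346.1 0.07430482372694854 1.1862627044320107 [0.5549 0.0244 0.0557] [-0.08  0.29  1.89 -0.    0.96 -0.33]
rows 222-252 c362-392
222 118 119 119 120 119 121 104 69 93 145 121 122 118 115 117
223 118 118 120 119 120 121 109 71 94 157 153 152 151 151 152
224 112 118 119 120 120 121 115 73 97 180 190 191 188 185 190
225 98 118 118 121 120 119 112 70 98 188 202 200 198 198 200
226 75 117 119 119 120 121 100 69 102 189 202 199 197 196 199
227 51 109 121 118 119 119 95 67 103 181 193 190 190 189 193
228 26 90 118 119 119 119 91 66 94 157 162 163 160 161 163
229 14 70 119 117 119 113 83 66 82 115 118 117 118 118 119
230 11 53 111 116 117 110 81 67 77 80 95 93 95 95 94
231 10 38 102 109 111 109 85 70 77 75 102 106 106 106 106
232 16 24 89 105 101 100 91 74 80 83 118 123 125 127 124
233 11 21 73 100 100 100 99 81 75 92 132 133 132 135 134
234 15 11 66 111 115 112 115 97 70 95 132 137 137 136 137
235 18 10 66 128 139 136 137 121 77 97 135 137 140 138 138
236 20 9 60 139 154 154 153 138 94 102 134 137 136 134 136
237 17 15 45 139 158 157 159 145 114
[... 234 characters left out ...]
141 134 114 133 134 134 136 135
242 21 11 17 27 83 91 123 136 125 114 136 135 135 135 136
243 11 11 15 26 75 85 110 119 106 113 137 138 137 137 137
244 16 9 13 18 68 84 93 95 85 114 140 138 138 140 139
245 12 17 10 12 61 84 84 84 80 112 140 139 140 137 140
246 15 15 18 8 49 83 85 87 93 114 137 138 136 138 138
247 9 15 18 19 38 80 86 87 108 119 135 137 135 135 135
248 18 18 16 18 30 78 86 90 120 124 135 137 136 136 134
249 19 23 24 19 19 74 85 92 127 130 135 134 138 137 138
250 22 20 23 18 19 65 86 92 124 119 122 119 134 126 145
251 21 18 17 23 19 61 82 95 129 97 93 92 116 113 164
252 19 24 26 19 16 62 82 101 153 119 110 101 133 141 186
253 24 23 22 23 22 68 83 108 182 172 164 147 178 184 204
```

The blade is about 2 mm short of the rider. I'll make the final push, then close in stages while shifting the tool towards the plate.

Request:
send_rows([
  [0.05,-0.2,0,0,-0.74],
  [0,0,0,0,-0.62],
  [0,0,0,0,-0.52],
  [0,0,0,0,-0.52],
], grip_force=30)

```text
time: 13.05
ee_pos: [0.5551, 0.0227, 0.056]
orientation: [-1.935, -2.474, 0.002]
wrist_force: [-2.8, 1.5, 0.9]
gripper_width: 0.065
grasp_force: 1.4
```

```bash
cat > look.py <<'E'
import st,sys
from h import *
t=sys.argv[1];snap('wrist',t)
f=st.s['wrist_force'];e=np.radians(13.9);print('Fx,Fy vise',(f[0]*np.cos(e)+f[1]*np.sin(e)).round(1),(-f[0]*np.sin(e)+f[1]*np.cos(e)).round(1))
g=cv2.cvtColor(cv2.imread(f'pics/{t}.png'),cv2.COLOR_BGR2GRAY)
print('\n'.join(f'{r} '+' '.join(map(str,g[r,362:390:2])) for r in range(226,252)))
E
python3 look.py w7
```

```text
13.05 [ 0.37  0.36 -0.12] [-2.8  1.5  0.9] yaw -346.0 0.06498732195763676 1.363544538617134 [0.5551 0.0227 0.056 ] [-0.09  0.29  1.89 -0.    0.96 -0.33]
Fx,Fy vise -2.3 2.2
226 63 109 120 121 121 122 95 70 82 120 130 131 129 128
227 37 95 118 119 119 120 90 70 71 86 97 97 97 97
228 16 71 118 120 120 116 86 69 65 71 94 101 98 100
229 14 53 112 120 119 113 79 68 67 72 112 119 119 117
230 3 38 106 119 116 111 77 73 67 75 127 133 132 133
231 14 22 95 111 111 104 86 75 67 74 131 135 138 137
232 17 15 79 103 104 102 97 84 74 77 131 138 137 140
233 18 16 63 100 101 99 99 95 90 85 132 140 138 137
234 12 7 47 109 115 113 114 114 113 100 131 135 136 135
235 18 11 45 125 138 140 139 138 134 111 132 135 135 135
236 14 12 34 131 155 155 155 152 139 114 128 138 136 136
237 18 11 24 122 160 158 158 156 142 114 131 136 134 136
238 15 15 17 103 153 151 155 157 142 116 130 136 136 137
239 13 13 13 79 134 134 146 146 138 116 133 135 136 135
240 11 15 14 53 102 104 122 130 123 114 134 138 138 139
241 19 11 14 29 81 90 102 105 101 107 137 138 139 137
242 15 13 8 20 74 86 88 86 87 103 139 140 140 139
243 16 13 18 16 66 87 86 83 94 106 139 140 141 142
244 9 15 14 14 58 87 84 83 109 114 138 138 139 139
245 15 11 15 9 48 83 88 84 118 123 137 137 139 133
246 17 15 17 10 38 82 86 84 125 132 132 134 126 108
247 21 18 19 12 30 78 85 84 122 129 127 126 108 69
248 16 17 19 19 22 74 84 85 120 112 106 107 82 33
249 19 23 24 21 16 66 87 84 127 119 98 94 61 12
250 20 23 23 22 19 55 83 87 151 167 143 130 69 12
251 17 20 21 26 17 51 84 91 171 205 190 175 95 11
```

The blade and rider tip are level, both centred on row 237. Now the staged squeeze.

Request:
send_rows([
  [-0.2,-0.05,0,0,-0.45],
  [-0.19,-0.05,0,0,-0.36],
  [-0.19,-0.05,0,0,-0.27],
  [-0.19,-0.05,0,0,-0.18],
  [0,0,0,0,-0.18],
])

```text
time: 13.6
ee_pos: [0.5491, 0.0208, 0.0567]
orientation: [1.934, 2.473, 0.003]
wrist_force: [1.2, 5.0, -0.1]
gripper_width: 0.0503
grasp_force: 2.3
```

```bash
python3 look.py w8
```

```text
13.6 [ 0.68 -0.42 -0.05] [ 1.2  5.  -0.1] yaw 13.9 0.05026078506425818 2.3107628244906664 [0.5491 0.0208 0.0567] [-0.09  0.27  1.91  0.    0.96 -0.33]
Fx,Fy vise 2.4 4.5
226 18 12 13 13 11 18 79 117 120 117 109 79 66 78
227 11 7 13 12 8 16 66 118 117 117 102 73 70 79
228 11 17 14 15 9 7 51 113 118 119 93 73 67 78
229 9 15 14 11 15 13 35 104 120 117 93 75 67 76
230 11 17 15 16 17 16 23 89 114 114 94 82 71 73
231 12 7 11 15 9 15 13 66 106 106 98 87 80 78
232 7 15 12 14 15 6 15 47 95 102 97 94 89 91
233 10 7 14 11 10 14 14 28 91 111 110 107 109 112
234 9 15 11 11 10 16 11 23 95 133 135 133 136 131
235 15 11 12 14 18 18 15 17 97 153 152 154 151 140
236 10 9 8 14 10 17 17 15 89 157 160 158 156 142
237 9 13 7 12 13 19 12 10 71 146 155 155 157 141
238 11 8 11 13 11 14 15 13 47 127 139 146 148 133
239 9 12 3 10 14 4 8 19 20 92 112 123 128 115
240 5 15 16 9 15 19 12 16 13 60 91 99 99 87
241 10 5 9 9 11 10 7 11 12 36 81 87 88 85
242 12 10 3 7 10 13 14 22 16 27 73 83 88 93
243 12 10 12 10 6 10 16 15 19 19 65 84 90 109
244 1 9 15 5 12 16 18 17 18 11 60 94 96 120
245 9 14 7 13 11 16 21 20 20 17 55 102 103 130
246 14 6 8 10 12 19 20 23 23 15 44 101 105 131
247 8 11 12 15 19 20 22 19 22 18 36 95 108 123
248 11 3 11 15 15 18 25 22 23 19 37 100 109 129
249 11 8 6 16 22 18 19 27 22 22 46 102 110 155
250 7 8 7 15 17 24 26 23 26 17 48 105 107 165
251 10 8 14 17 22 20 19 22 22 16 60 107 107 155
```

Request:
send_rows([
  [-0.19,-0.05,0,0,-0.09],
  [-0.19,-0.05,0,0,0.0],
  [-0.19,-0.05,0,0,0.09],
  [0,0,0,0,0.09],
])

```text
time: 14.05
ee_pos: [0.5439, 0.0196, 0.057]
orientation: [1.934, 2.472, 0.005]
wrist_force: [3.3, 4.7, 2.1]
gripper_width: 0.0389
grasp_force: 3.2
```

```bash
python3 look.py w9 | head -2; python3 - <<'E'
import cv2
g=cv2.cvtColor(cv2.imread('pics/w9.png'),cv2.COLOR_BGR2GRAY)
print('\n'.join(f'{r} '+' '.join(map(str,g[r,366:410:2])) for r in range(226,250)))
E
```

```text
14.05 [ 0.84 -0.48 -0.08] [3.3 4.7 2.1] yaw 13.9 0.03887353374422177 3.205865412019193 [0.5439 0.0196 0.057 ] [-0.09  0.26  1.92  0.    0.95 -0.34]
Fx,Fy vise 4.4 3.8
226 4 52 109 114 117 115 117 117 117 116 118 117 109 73 64 73 86 88 92 93 93 94
227 14 33 100 117 114 115 116 116 117 116 116 117 100 72 65 68 66 91 104 104 106 106
228 18 19 87 116 115 116 117 117 117 117 119 116 91 71 66 65 61 105 124 124 123 125
229 19 21 74 117 115 114 116 116 117 116 116 114 91 76 66 69 61 111 135 133 132 133
230 22 11 65 108 110 110 110 113 112 111 111 108 93 82 75 73 62 117 135 136 136 137
231 22 18 48 98 102 103 103 104 102 102 101 102 97 88 83 80 67 116 136 135 135 135
232 22 17 39 92 100 98 100 100 101 100 101 99 99 94 93 94 81 116 135 132 136 132
233 20 16 34 96 109 110 106 110 110 110 112 112 112 111 114 117 103 120 134 132 133 134
234 23 25 28 111 128 128 126 127 126 129 135 137 136 135 137 137 114 121 134 132 133 133
235 17 15 33 122 141 138 138 140 138 144 152 152 152 153 153 144 115 123 134 134 134 133
236 20 19 34 126 144 143 141 144 144 149 157 157 156 156 155 144 114 125 133 133 134 1
[... 358 characters left out ...]
73 74 75 81 84 83 84 82 81 88 85 135 137 138 139 139
242 18 18 73 84 74 72 73 75 77 85 86 85 86 84 83 102 93 131 140 137 138 138
243 22 25 86 96 80 71 78 80 80 86 84 83 84 83 83 116 107 130 135 134 134 133
244 15 36 96 104 85 75 83 81 82 85 85 86 83 85 84 122 121 130 132 132 130 130
245 14 51 103 108 93 84 91 87 85 84 85 84 85 81 85 126 127 131 130 132 129 132
246 16 59 105 108 104 104 110 98 91 85 82 84 84 83 87 121 117 119 116 130 124 138
247 22 74 106 107 111 120 125 114 111 95 91 93 85 81 93 124 96 94 98 124 123 154
248 20 86 108 105 110 127 128 124 122 114 107 104 85 80 96 149 116 116 116 152 160 183
249 24 94 107 107 109 126 129 126 129 126 125 114 86 81 104 175 169 171 161 190 200 204
```

Request:
send_rows([
  [-0.15,-0.04,0,0,0.18],
  [-0.1,-0.03,0,0,0.25],
  [0,0,0,0,0.35],
  [0,0,0,0,0.35],
])

```text
time: 14.5
ee_pos: [0.5397, 0.0186, 0.0572]
orientation: [-1.933, -2.476, 0.001]
wrist_force: [-1.9, 4.3, 8.0]
gripper_width: 0.0291
grasp_force: 30.2
```

```bash
python3 look.py w10 | head -2
```

```text
14.5 [0.71 0.09 0.23] [-1.9  4.3  8. ] yaw -346.0 0.029114252223142498 30.16435582190752 [0.5397 0.0186 0.0572] [-0.1   0.26  1.93 -0.    0.96 -0.34]
Fx,Fy vise -0.8 4.6
```

The stop is pinched at 29 mm with 30 N, and the sideways force is balanced. Hold and check the mark.

Request:
send_rows([
  [0,0,0,0,0.6],
  [0,0,0,0,0.6],
  [0,0,0,0,0.6],
  [0,0,0,0,0.6],
])

```text
time: 14.95
ee_pos: [0.5397, 0.0186, 0.0572]
orientation: [-1.933, -2.476, 0.001]
wrist_force: [-2.0, 4.2, 7.5]
gripper_width: 0.0289
grasp_force: 30.1
```

```bash
python3 look.py w11 | head -2; python3 - <<'E'
import cv2
g=cv2.cvtColor(cv2.imread('pics/w11.png'),cv2.COLOR_BGR2GRAY)
print('\n'.join(f'{r} '+' '.join(map(str,g[r,376:420:2])) for r in range(224,250)))
E
```

```text
14.95 [0.72 0.11 0.3 ] [-2.   4.2  7.5] yaw -346.0 0.028907484757295394 30.123183969408274 [0.5397 0.0186 0.0572] [-0.1   0.26  1.93 -0.    0.96 -0.34]
Fx,Fy vise -0.9 4.5
224 113 114 112 112 113 116 115 116 116 116 115 107 71 65 110 166 176 174 172 164 167 164
225 115 114 113 111 113 114 116 115 116 114 117 96 69 61 103 130 140 138 136 124 128 124
226 116 113 114 113 115 116 118 116 113 115 115 91 71 62 94 92 100 101 97 94 92 95
227 115 115 115 114 113 114 116 116 116 115 114 86 68 60 87 70 92 94 98 95 95 97
228 116 114 116 114 116 113 117 116 114 115 111 81 71 65 79 66 107 112 113 116 114 113
229 118 113 115 115 114 115 115 115 115 113 108 75 68 62 72 70 121 130 127 128 128 129
230 111 112 110 111 112 112 111 111 111 112 105 80 72 65 67 69 127 132 133 134 133 131
231 105 105 103 104 105 103 105 104 103 104 102 87 83 78 67 71 126 135 134 134 133 134
232 97 96 96 96 98 98 98 95 98 98 96 92 93 87 84 79 126 135 133 134 131 132
233 103 102 104 102 103 105 101 105 102 106 105 107 106 109 109 91 128 132 133 132 131 130
234 122 121 121 123 123 122 122 122 126 131 131 130 131 132 127 105 12
[... 578 characters left out ...]
 84 81 85 83 83 86 74 106 137 136 137 138 137 137
242 71 71 71 72 71 73 73 81 85 84 84 82 77 91 83 107 136 136 137 136 138 136
243 75 70 71 71 74 77 77 82 84 85 85 82 82 95 100 110 135 134 137 134 134 134
244 70 72 77 69 75 81 80 85 83 84 83 82 79 98 117 118 133 134 135 133 134 134
245 72 79 93 80 87 82 84 84 85 85 83 81 81 102 130 127 136 133 132 134 132 130
246 72 81 107 99 103 91 91 84 83 83 83 83 79 104 131 126 126 125 127 128 136 132
247 76 85 113 116 119 109 104 92 89 86 85 83 76 108 114 104 105 107 110 123 148 147
248 94 97 117 124 126 122 118 109 108 95 85 80 80 117 120 107 90 107 122 135 173 175
249 108 109 120 126 125 127 126 122 120 112 91 80 79 134 162 155 128 151 166 173 196 200
```

Blade and rider tip are still level, and the lever is shut at full grip. Handing in.

```bash
python3 -c "
from station import *
print(hand_in())"
```

```text
the job is handed in; nothing more can be done
None
```

The job is handed in: the jaw was turned onto its end stop, and the length stop is held within about 1 mm of the rider with its cam lever squeezed shut at about 30 N; no verdict was shown.

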